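# Lock a yo-yo half under the toggle clamp

### The arm

A 6-joint arm with a two-finger parallel gripper is mounted at the origin on the work surface. World frame = base frame: x ahead of the robot, y to its left, z up, the work surface at z = 0. Lengths are in m, angles in rad, forces in N, time in s.
With the tool pointing down it reaches from about 0.3 to 0.875 m from the base axis. Payload 6.4 kg.
Tool frame: the origin (TCP) lies midway between the tips of the shut fingers; the grasp point (between the pads) lies 19 mm behind it; x points along the fingers, y is the direction in which the jaws open and shut, and the axes are right-handed (so a half turn about x gives the same grasp; the last joint's range is limited). The gripper opens to 85 mm and grips with 20 to 120 N. Pads are 22 mm wide; open, the fingers measure 114 mm over their backs; the gripper's body (76 mm by 85 mm) begins 54 mm behind the grasp point. The pads swing forward as they close: fully open they stand 13 mm farther back than shut.
Start: joints at [-1.495, 0.181, 1.607, -0, 1.354, -0.206], TCP at [0.16, -0.552, 0.231] pointing down, gripper open.
Joint ranges: [-2.99, 2.99], [-0.89, 2.07], [0.3, 2.58], [-1.14, 4.28], [0, 2.63], [-3.12, 3.12]. Speed limits (rad/s): [2.57, 2.57, 3.01, 3.14, 3.14, 3.14].

### API

Orientations are given as a unit quaternion [w, x, y, z].
In Python, from bench import ctrl gives the robot as it stands.
- The arm moves only by the tool step_arm, never from a script. Its argument "motion" is a list of rows, each a list of 7 numbers: the shift along the tool's x, y, z in mm, then the turn, a rotation vector about the tool's x, y, z in degrees, then the closure in counts, from 0 (fully open) to 255 (shut). In form: [[tx, ty, tz, rx, ry, rz, hand], ...]. A call has 1 to 10 rows; each row is the pose to reach, as a shift and turn from the pose commanded when the call began, along the tool's axes at that moment; what a row does not reach only later rows make up. A row lasts 1/8 s, in which the tool goes at most 62.5 mm and 10.7 degrees, less where a joint would pass 70% of its speed; a pose out of reach is approached as far as the arm can. A call with a gripper value outside its range is refused whole. The fingers move at their own pace and stop on an object; the grip force is fixed at half the most. Time passes only in rows, so rows that repeat a pose let the fingers close. It gives the time, the measured TCP pose, the force and the opening at its end, in the units of the state.
- ctrl.get_obs(): the state, without advancing time (a new reading comes with each control period).
- ctrl.camera(name): name is "scene" or "top" or "wrist"; returns (picture, depth): 420x560x3 uint8, red, green, blue; 420x560 float32, m along the optical axis (not along the pixel's ray), 0 where there is no reading.
- ctrl.camera_info(name): a dict with "fx", "fy", "cx", "cy" (pixels), "T" (4x4, takes a point from camera to world coordinates); the wrist camera has in their place "hand_eye" (4x4, takes a point from camera to tool coordinates, whose origin is the TCP and whose axes are the tool frame's). Camera axes: x right, y down, z forward; pixel columns grow to the right and rows downward; lengths in m; the calibration is good to about 2 mm. A picture is of the moment at which its call begins: read the wrist's pose just before it. camera_info takes no time and is no camera call.
- ctrl.hand_in(): hands the job in, once; it reports no verdict.
The state is a dict: "time_s": time; "q": joint angles; "dq": joint speeds; "joint_efforts": joint torques, N m; "eef_pos": TCP position; "eef_rot": TCP orientation; "wrist_force": force on the tool from outside, world axes, zero at the start; "torque": the same for the moment, N m; "opening": opening from 0.0 (shut) to 1.0 (fully open).
Only numpy, scipy, OpenCV 4.12 (cv2) and the standard library are available. Lean on these libraries where they do the work, as an engineer would, in place of code of your own. Each camera call takes 0.05 s, during which the arm holds its last target. There are 200 camera calls.

### The job

Slide the blue yo-yo half gently along the channel of the green fixture until it is fully home against the two stop pins, then push the clamp handle over and down past its over-center point until it reaches its stop, so that the rubber-tipped spindle stays locked down on the brass bearing by itself. Feel for the handle's stop and do not force it there, and leave the other things on the bench where they are.

Things in the scene. Friction and masses are not known exactly. Their poses are not given: they have to be found in the camera images.
- fixture: Green cast-iron fixture bolted to the bench. Origin on the bench top straight under the seat. Its x axis runs along the channel, from the open end (-x) to the stop pins and the clamp (+x); z up. Base plate 200 x 110 mm (x -85 to +115), 12 mm thick; its top is the channel floor. Clamp cheeks 30 mm wide over all, 64 mm high above the bench, x 40 to 82.
- channel_mouth (a point): Point fixed to the fixture: middle of the channel's open end, on its floor, at x -75. Two dark steel rails run from here to x +5, 8 mm high above the floor, each 12 mm wide, 58 mm apart inside.
- seat (a point): Point fixed to the fixture: where the centre of the yo-yo half is when it rests on the channel floor against both pins; 20 mm above the bench. The two steel stop pins are 8 mm across, 12 mm high above the floor, at x 24.5, y +-20.6 from here.
- clamp_pivot (a point): Point fixed to the fixture: hinge of the clamp arm, at x 47, 52 mm above the bench. With the clamp open the arm slants up and forward (-x) from here, its top up to 55 mm above this point, and the spindle at its end leans down from it, its foot about 72 mm above the bench, above x 0.
- yoyo_center (a point): Centre (half-way up the wood) of the faded blue wooden yo-yo half: a disc 56 mm across, 16 mm thick, about 50 g, lying flat on the channel floor between the rails, its centre 18 to 34 mm short of the seat (towards -x) at the start. A brass bearing 22 mm across, 6 mm high is fixed on top in the middle. It slides freely; push it at its free front (-x) side.
- handle_pivot (a point): Point fixed to the fixture: on the handle's hinge axis (parallel to the fixture's y axis), at x 70, 58 mm above the bench.
- grip (a point): Centre of the dark red bakelite grip of the clamp handle, on its centre line, 80 mm from handle_pivot; the grip is round, 16 to 18 mm thick, from 45 to 107 mm from the pivot. At the start the handle stands 48 to 88 degrees above level (level = from the pivot towards fixture +x). It closes by swinging over to +x and down.
- handle: The clamp handle, origin on handle_pivot, x axis along it to its free end. Against its stop it lies 2 to 31 degrees above level: where in this range cannot be seen, only felt. Over-center is 4 degrees before the stop. Pushed square at 80 mm it resists with up to 12 N, most about 30 degrees before the stop, then fading; past over-center it snaps to the hard stop. Let go earlier it springs back up.
- spindle: Spindle on the end of the clamp arm, origin at the centre of the underside of its rubber foot, 16 mm across. It is spring-mounted; locked, it presses down on the bearing with about 11 N, its foot 34 mm above the bench. It moves only with the handle.
- yoyo: The blue yo-yo half; origin at the centre of its underside, z up through the bearing.
- red_half_center (a point): Centre of a faded red yo-yo half of the same size as the blue one, lying on the bench; leave alone.
- bearing_mid (a point): Centre of a spare brass bearing ring, 30 mm across, 10 mm high, on the bench; leave alone.
- axle_center (a point): Centre of a steel axle, 10 mm thick, 70 mm long, lying on the bench; leave alone.
- driver_mid (a point): Point at the middle of a screwdriver with a dark red bakelite handle lying on the bench; leave alone.
- oiler_mid (a point): Centre of a small amber oil bottle, 36 mm across, 80 mm high; leave alone.
- tin_mid (a point): Centre of an open yellow parts tin, 110 x 80 x 30 mm; leave alone.
There are look-alikes about, which are no part of the job. Of the things that look like the yoyo, the smaller one is meant.

How it is judged:
By the outcome, as a careful person would: the job done as asked, in the order asked, and still so for the second after the job is handed in, with the robot touching nothing.
It also fails if it takes over 64 s, if anything falls off the work surface, if the arm or the gripper's body presses on something with over 40 N, if the wrist force passes 120 N, or if a joint passes its speed limit or range.

## Working session

There is one attempt and no reset: what is moved stays moved. The work goes in short steps, Python scripts to look and compute and a tool call to move; the robot and the scene stay as the last step left them, time stands still between calls to the robot, and variables do not carry over. Pictures are saved under pics/ and viewed, about 8 in all and at most 12, crops included, and the job is handed in when it is done.

Besides the shell and the picture viewer there is one more tool, called after "Call:" in YAML: its name, and indented under it one key for each argument. step_arm: Moves the arm, as the interface text tells. Its arguments: {"type":"object","properties":{"motion":{"type":"array","items":{"type":"array","items":{"type":"number"}}}},"required":["motion"]}

```bash
ls; mkdir -p pics
python3 - <<'E'
from bench import ctrl
import cv2,numpy as np
for n in ["scene","top"]:
    p,d=ctrl.camera(n); cv2.imwrite(f"pics/{n}1.png",p[:,:,::-1]); np.savez(f"{n}1.npz",p=p,d=d)
    print(n,{k:np.round(v,3) if not isinstance(v,str) else v for k,v in ctrl.camera_info(n).items()})
print(ctrl.camera_info("wrist")); print(ctrl.get_obs())
E
```

```text
pics
scene {'fx': np.float64(402.263), 'fy': np.float64(402.263), 'cx': np.float64(278.428), 'cy': np.float64(201.767), 'T': array([[-0.889,  0.267, -0.373,  0.889],
       [ 0.459,  0.51 , -0.728,  0.678],
       [-0.004, -0.818, -0.575,  0.63 ],
       [ 0.   ,  0.   ,  0.   ,  1.   ]])}
top {'fx': np.float64(490.065), 'fy': np.float64(490.065), 'cx': np.float64(284.578), 'cy': np.float64(217.356), 'T': array([[-0.007, -0.985,  0.175,  0.296],
       [-1.   ,  0.004, -0.016,  0.021],
       [ 0.015, -0.175, -0.984,  1.524],
       [ 0.   ,  0.   ,  0.   ,  1.   ]])}
{'fx': 302.13123262402087, 'fy': 302.13123262402087, 'cx': 276.83588766592777, 'cy': 209.42111761188937, 'hand_eye': array([[ 7.32669683e-04, -2.66793502e-01,  9.63753439e-01,
        -1.43182644e-01],
       [ 9.99999547e-01,  7.80783727e-04, -5.44082444e-04,
        -1.12205017e-03],
       [-6.07325341e-04,  9.63753401e-01,  2.66793953e-01,
        -6.71209473e-02],
       [ 0.00000000e+00,  0.00000000e+00,  0.00000000e+00,
         1.00000000e+00]])}
{'time_s': 0.1, 'q': array([-1.49530222e+00,  1.81486269e-01,  1.60789414e+00, -2.84877331e-06,
        1.35381347e+00, -2.06314102e-01]), 'dq': array([-9.29922832e-04,  8.70742031e-04, -9.84669718e-04, -5.90127277e-04,
        5.75433700e-05, -6.59224327e-04]), 'joint_efforts': array([ 3.24264988e-05, -4.45881164e+01, -3.52238774e+01, -3.51632134e-04,
        4.16173454e-03, -1.58648612e-05]), 'eef_pos': array([ 0.15987346, -0.55181174,  0.23046998]), 'eef_rot': array([ 0.0987401 ,  0.70013472,  0.09987004, -0.70006267]), 'wrist_force': array([-0.56487009, -0.00731996, -0.13191321]), 'torque': array([ 0.00240568, -0.05655368, -0.01190561]), 'opening': 0.9996831972147437}
```

View pics/scene1.png

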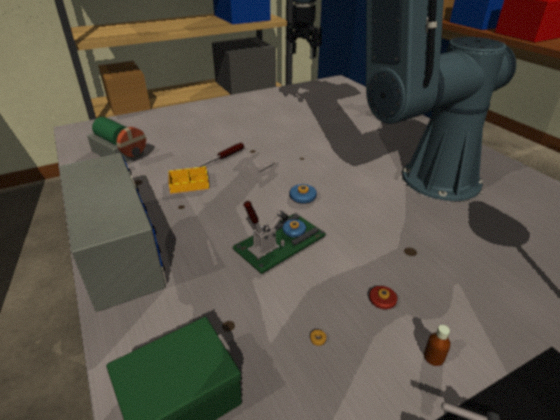

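View pics/top1.png

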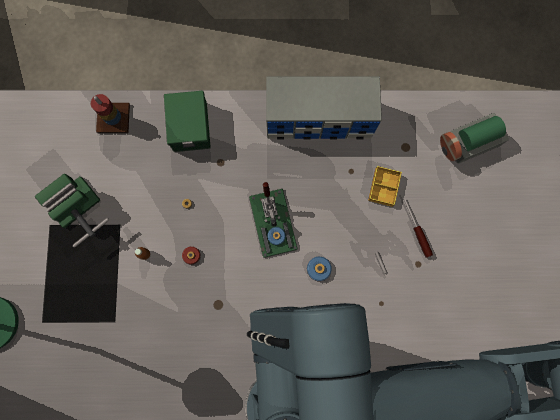

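Candidates for the yo-yo half: blue in the green fixture (top 276,236; scene 294,228); a larger blue one on the bench (top 319,268; scene 303,193); and the red one (top 191,256). I choose the smaller blue one, in the channel. For the grip: the dark red grip on the fixture (top 267,189), with the screwdriver (top 424,240) as the look-alike. I'll measure these and check in a crop.

```bash
cat > h.py <<'E'
import numpy as np,cv2
from bench import ctrl
def ray(n,uv):
    i=ctrl.camera_info(n);T=i["T"];uv=np.atleast_2d(uv).astype(float)
    d=np.c_[(uv[:,0]-i["cx"])/i["fx"],(uv[:,1]-i["cy"])/i["fy"],np.ones(len(uv))]@T[:3,:3].T
    return T[:3,3],d
def onz(n,uv,z):
    o,d=ray(n,uv);return o+d*((z-o[2])/d[:,2])[:,None]
def pts(n,p,d,m):
    v,u=np.nonzero(m&(d>0));o,r=ray(n,np.c_[u,v]);return o+r*d[v,u][:,None]
def hsv(p):return cv2.cvtColor(p,cv2.COLOR_RGB2HSV).astype(int)
E
python3 - <<'E'
from h import *
z=np.load("top1.npz");p,d=z["p"],z["d"];H=hsv(p)
roi=np.zeros(p.shape[:2],bool);roi[175:262,240:302]=1
g=roi&(H[...,0]>50)&(H[...,0]<90)&(H[...,1]>90)
u=np.argwhere(g)[:,::-1]
W=onz("top",u,0.012)[:,:2]
r=cv2.minAreaRect((W*1000).astype(np.float32));print("rect mm",r,cv2.boxPoints(r).round(1).tolist())
for nm,R in [("inch",(215,255,260,295)),("big",(250,285,300,340))]:
    b=np.zeros_like(roi);b[R[0]:R[1],R[2]:R[3]]=1
    b&=(H[...,0]>95)&(H[...,0]<125)&(H[...,1]>90)
    q=np.argwhere(b)[:,::-1];Wb=onz("top",q,0.028 if nm=="inch" else .016)[:,:2]
    c,rad=cv2.minEnclosingCircle((Wb*1000).astype(np.float32));print(nm,c,rad,len(q))
    br=cv2.dilate(b.astype(np.uint8),np.ones((3,3)))
rd=np.zeros_like(roi);rd[175:225,255:285]=1
rd&=((H[...,0]<8)|(H[...,0]>170))&(H[...,1]>110)
q=pts("top",p,d,rd);print("grip top",len(q),q.mean(0),q[q[:,2].argmax()],q[q[:,2].argmin()])
s=np.load("scene1.npz");p2,d2=s["p"],s["d"];H2=hsv(p2)
rd=np.zeros(p2.shape[:2],bool);rd[195:235,235:270]=1
rd&=((H2[...,0]<8)|(H2[...,0]>170))&(H2[...,1]>110)
q=pts("scene",p2,d2,rd);print("grip scene",len(q),q.mean(0),q[q[:,2].argmax()],q[q[:,2].argmin()])
a=cv2.resize(p[170:270,225:325],None,fx=4,fy=4,interpolation=2);b=cv2.resize(p2[185:285,225:345],None,fx=3.3,fy=4,interpolation=2)
cv2.imwrite("pics/c1.png",np.hstack([a,b])[:,:,::-1])
E
```

```text
rect mm ((549.6907958984375, 33.51881790161133), (197.0452880859375, 106.67300415039062), 13.116776466369629) [[441.6000061035156, 63.099998474121094], [465.79998779296875, -40.79999923706055], [657.7000122070312, 3.9000000953674316], [633.5, 107.80000305175781]]
inch (505.63885498046875, 23.411779403686523) 27.88490867614746 197
big (404.8214111328125, -107.87555694580078) 36.867942810058594 365
grip top 63 [0.62611648 0.05144685 0.1414393 ] [0.63203842 0.05101642 0.16189667] [0.61288946 0.04935273 0.10358229]
grip scene 124 [0.63465623 0.05584466 0.13429426] [0.64234221 0.05312505 0.15971438] [0.62510827 0.05425251 0.10275151]
```

View pics/c1.png

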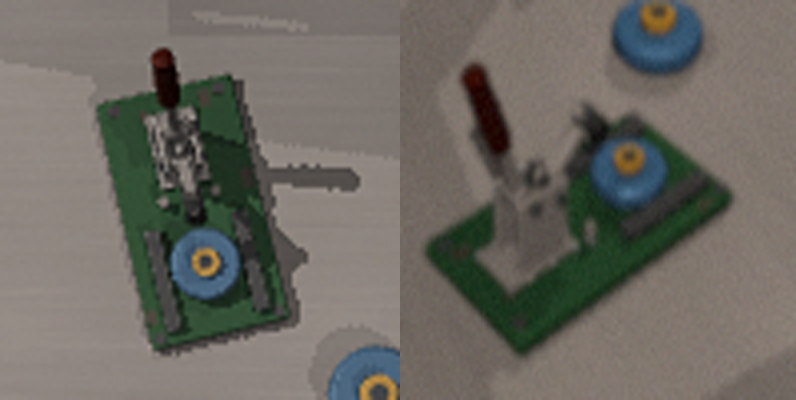

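The crop shows the smaller blue half between the dark rails (left crop 205,262), with the open clamp and dark red handle above it (165,80). The larger blue one lies outside (375,390).

The fixture's x axis is at +13.1° and its origin is about (535, 30) mm. The yo-yo is about 30 mm short and the handle stands at about 70°.

Plan: shut the fingers, tilt the tool 30°, and push at the rim.

```bash
cat >> h.py <<'E'
from scipy.spatial.transform import Rotation as Ro
PSI=np.radians(13.1);O=np.array([535.1,30.1,0.])
EX=np.array([np.cos(PSI),np.sin(PSI),0]);EY=np.array([-EX[1],EX[0],0]);EZ=np.array([0,0,1.])
def cur():
    o=ctrl.get_obs();q=o["eef_rot"];return o,o["eef_pos"]*1000,Ro.from_quat([q[1],q[2],q[3],q[0]])
def orient(a):
    a=np.radians(a);x=np.sin(a)*EX-np.cos(a)*EZ;z=-(np.cos(a)*EX+np.sin(a)*EZ);return Ro.from_matrix(np.c_[x,np.cross(z,x),z])
def plan(fx,fy,fz,a,P=None,R=None):
    if P is None:_,P,R=cur()
    T=O+fx*EX+fy*EY+fz*EZ
    return np.r_[R.inv().apply(T-P),(R.inv()*orient(a)).as_rotvec(degrees=True)].round(1)
def where():
    o,P,R=cur();d=P-O;x=R.as_matrix()[:,0]
    return "t %.2f fix %s tilt %.1f F(fix) %s"%(o["time_s"],np.round([d@EX,d@EY,d[2]],1),np.degrees(np.arctan2(x@EX,-x[2])),np.round([o["wrist_force"]@EX,o["wrist_force"]@EY,o["wrist_force"][2]],1))
E
python3 -c "
from h import *
print(where());print(plan(-100,0,220,30).tolist());print(plan(-95,0,120,30).tolist())"
```

```text
t 0.10 fix [-497.4 -481.7  230.5] tilt 0.0 F(fix) [-0.6  0.1 -0.1]
[11.3, -459.9, -422.4, 3.0, 30.0, 0.9]
[111.3, -459.5, -427.3, 3.0, 30.0, 0.9]
```

Call:
step_arm:
  motion:
    - [0,-60,-55,0,4,0,255]
    - [0,-120,-110,0,8,0,255]
    - [0,-170,-160,0,12,0,255]
    - [0,-220,-205,1,16,0,255]
    - [0,-270,-250,2,20,0,255]
    - [5,-320,-295,3,24,0,255]
    - [8,-370,-340,3,28,0.9,255]
    - [11,-415,-380,3,30,0.9,255]
    - [11,-460,-422,3,30,0.9,255]
    - [11,-460,-422,3,30,0.9,255]

```text
time_s: 1.35
eef_pos: [0.4344, 0.0007, 0.2208]
eef_rot: [0.058, 0.861, 0.097, -0.496]
wrist_force: [0.9, -1.1, 0.3]
opening: -0.002
```

```bash
python3 -c "
from h import *
print(where());print(plan(-95,0,120,30).tolist())"
```

```text
t 1.35 fix [-104.8   -5.8  220.8] tilt 30.1 F(fix) [ 0.6 -1.3  0.3]
[92.1, -6.1, 42.0, -0.0, -0.1, -0.2]
```

Call:
step_arm:
  motion:
    - [45,0,20,0,0,0,255]
    - [92,0,42,0,0,0,255]
    - [92,0,42,0,0,0,255]
    - [92,0,42,0,0,0,255]

```text
time_s: 1.85
eef_pos: [0.444, 0.0004, 0.1212]
eef_rot: [0.057, 0.861, 0.097, -0.497]
wrist_force: [0.2, -0.4, 1.2]
opening: 0.003
```

Run:
```python
from h import *
print(where())
o,P,R=cur();p,d=ctrl.camera("wrist");np.savez("w1.npz",p=p,d=d,P=P,R=R.as_matrix())
cv2.imwrite("pics/w1.png",p[:,:,::-1])
```

```text
t 1.85 fix [-95.4  -8.2 121.2] tilt 30.0 F(fix) [ 0.1 -0.4  1.2]
```

View pics/w1.png

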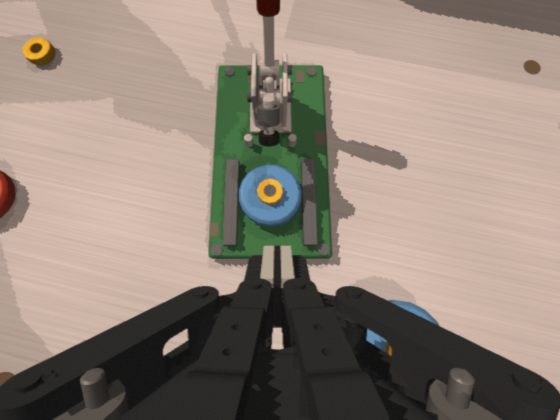

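The view shows the yo-yo at (270,195), the pins at (248,140) and (292,140), the fingertips at (277,262), and the handle leaning away at (268,10). I'll measure from here.

```bash
cat >> h.py <<'E'
def wonz(uv,z,P,Rm):
    i=ctrl.camera_info("wrist");h=i["hand_eye"];uv=np.atleast_2d(uv).astype(float)
    d=np.c_[(uv[:,0]-i["cx"])/i["fx"],(uv[:,1]-i["cy"])/i["fy"],np.ones(len(uv))]@(Rm@h[:3,:3]).T
    o=P+Rm@(h[:3,3]*1000);return o+d*((z-o[2])/d[:,2])[:,None]
def fix(W):
    d=W-O;return np.c_[d@EX,d@EY,d[:,2]]
E
python3 - <<'E'
from h import *
z=np.load("w1.npz");p=z["p"];P=z["P"];Rm=z["R"];H=hsv(p)
b=(H[...,0]>95)&(H[...,0]<125)&(H[...,1]>100);b[:150]=0;b[235:]=0;b[:,:230]=0;b[:,310:]=0
W=wonz(np.argwhere(b)[:,::-1],28,P,Rm);c,r=cv2.minEnclosingCircle(W[:,:2].astype(np.float32));print("yoyo",fix(np.array([[*c,28]])),r)
y=(H[...,0]>15)&(H[...,0]<35)&(H[...,1]>120);y[:150]=0;y[235:]=0;y[:,:230]=0;y[:,310:]=0
W=wonz(np.argwhere(y)[:,::-1],34,P,Rm);c,r=cv2.minEnclosingCircle(W[:,:2].astype(np.float32));print("bearing",fix(np.array([[*c,34]])),r)
g=(H[...,0]>50)&(H[...,0]<90)&(H[...,1]>90);g[:,:200]=0;g[:,340:]=0;g[:60]=0;g[262:]=0
W=wonz(np.argwhere(g)[:,::-1],12,P,Rm);r=cv2.minAreaRect(W[:,:2].astype(np.float32));print(r,fix(np.array([[*r[0],12]])))
print("pins",fix(wonz([[248,137],[292,137]],24,P,Rm)));print("rails in",fix(wonz([[239,165],[303,165],[237,240],[303,240]],20,P,Rm)))
print("grip base",fix(wonz([[268,12]],100,P,Rm)))
E
```

```text
yoyo [[-30.06980005  -0.67164142  28.        ]] 27.975515365600586
bearing [[-29.15147716  -1.03996427  34.        ]] 11.155647277832031
((550.93798828125, 32.79525375366211), (197.62802124023438, 107.29054260253906), 13.16762638092041) [[16.03670274 -0.96458837 12.        ]]
pins [[ 26.95983429  19.48213356  24.        ]
 [ 26.93113128 -21.43873709  24.        ]]
rails in [[  0.69120615  27.54175222  20.        ]
 [  0.64084878 -31.40362551  20.        ]
 [-68.83550268  27.18380324  20.        ]
 [-68.90549956 -29.79183572  20.        ]]
grip base [[ 88.02961422  -0.80138238 100.        ]]
```

```bash
python3 -c "
from h import *
for t in [(-93,-.8,30,30),(-93,-.8,20,30),(-72,-.8,20,30)]: print(plan(*t).tolist())"
```

```text
[80.7, -8.6, 44.6, -0.0, -0.1, -0.3]
[89.3, -8.6, 49.6, -0.0, -0.1, -0.3]
[99.8, -8.6, 31.4, -0.0, -0.1, -0.3]
```

Call:
step_arm:
  motion:
    - [40,-8.5,22,0,0,0,255]
    - [80,-8.5,44,0,0,0,255]
    - [89,-8.5,49.5,0,0,0,255]
    - [94,-8.5,41,0,0,0,255]
    - [99.5,-8.5,31.5,0,0,0,255]
    - [99.5,-8.5,31.5,0,0,0,255]
    - [99.5,-8.5,31.5,0,0,0,255]

```text
time_s: 2.78
eef_pos: [0.4639, 0.0142, 0.0186]
eef_rot: [0.058, 0.861, 0.098, -0.496]
wrist_force: [0.1, 0.3, -0.1]
opening: 0.003
```

```bash
python3 -c "
from h import *
print(where())
for t in [(-60,-.8,20,30),(-50,-.8,20,30),(-40,-.8,20,30)]: print(plan(*t).tolist())"
```

```text
t 2.77 fix [-73.    0.7  18.6] tilt 30.0 F(fix) [ 0.1  0.2 -0.1]
[5.3, 1.5, -11.9, 0.1, -0.0, -0.1]
[10.3, 1.5, -20.6, 0.1, -0.0, -0.1]
[15.3, 1.5, -29.2, 0.1, -0.0, -0.1]
```

Call:
step_arm:
  motion:
    - [0.5,1.5,-4,0,0,0,255]
    - [2,1.5,-6,0,0,0,255]
    - [3,1.5,-8,0,0,0,255]
    - [4,1.5,-10,0,0,0,255]
    - [5.5,1.5,-12,0,0,0,255]
    - [6.5,1.5,-14,0,0,0,255]
    - [7.7,1.5,-16,0,0,0,255]
    - [9,1.5,-18.2,0,0,0,255]
    - [10.3,1.5,-20.5,0,0,0,255]
    - [11.5,1.5,-22.6,0,0,0,255]

```text
time_s: 4.03
eef_pos: [0.4883, 0.0186, 0.019]
eef_rot: [0.057, 0.86, 0.098, -0.497]
wrist_force: [-0.3, 1.0, -0.0]
opening: -0.002
```

Run:
```python
from h import *
print(where())
o,P,R=cur();p,d=ctrl.camera("wrist");cv2.imwrite("pics/w2.png",cv2.resize(p[90:290,170:380],None,fx=2.5,fy=2.5)[:,:,::-1])
for t in [(-45,-.8,20,30),(-38,-.8,20,30)]: print(plan(*t).tolist())
```

```text
t 4.03 fix [-48.2  -0.6  19. ] tilt 29.9 F(fix) [-0.  1. -0.]
[0.7, 0.1, -3.0, -0.0, 0.0, -0.1]
[4.2, 0.0, -9.0, -0.0, 0.0, -0.1]
```

View pics/w2.png

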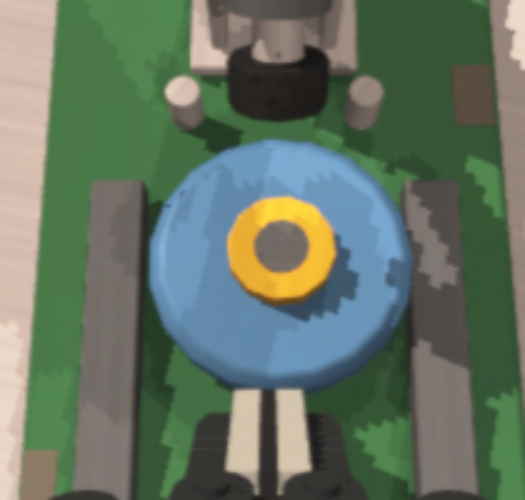

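The fingertips (270,395 in the crop) touch the rim, and the half has moved up between the rails. The pins are still ahead at (183,100) and (365,100). I'll continue slowly.

Call:
step_arm:
  motion:
    - [0.5,0,-1.5,0,0,0,255]
    - [1,0,-3,0,0,0,255]
    - [1.8,0,-4.2,0,0,0,255]
    - [2.5,0,-5.4,0,0,0,255]
    - [3,0,-6.6,0,0,0,255]
    - [3,0,-6.6,0,0,0,255]

```text
time_s: 4.82
eef_pos: [0.4953, 0.0201, 0.0197]
eef_rot: [0.057, 0.86, 0.098, -0.497]
wrist_force: [-0.1, -0.3, 0.0]
opening: 0.0
```

```bash
cat > yo.py <<'E'
from h import *
print(where())
o,P,R=cur();p,d=ctrl.camera("wrist");H=hsv(p);Rm=R.as_matrix()
def blob(m,z):
    n,l,s,c=cv2.connectedComponentsWithStats(m.astype(np.uint8));k=[i for i in range(1,n) if 200<c[i][0]<350 and c[i][1]<300];k=max(k,key=lambda i:s[i,4])
    W=wonz(np.argwhere(l==k)[:,::-1],z,P,Rm);c,r=cv2.minEnclosingCircle(W[:,:2].astype(np.float32));print(fix(np.array([[*c,z]])).round(1),round(r,1))
blob((H[...,0]>95)&(H[...,0]<125)&(H[...,1]>100),28)
cv2.imwrite("pics/yo.png",cv2.resize(p[90:290,170:380],None,fx=2.5,fy=2.5)[:,:,::-1])
E
python3 yo.py
```

```text
t 4.83 fix [-41.   -0.7  19.7] tilt 29.9 F(fix) [-0.2 -0.3  0. ]
[[-7.8 -2.3 28. ]] 27.5
```

Call:
step_arm:
  motion:
    - [0.5,0,-1,0,0,0,255]
    - [1,0,-2,0,0,0,255]
    - [1.5,0,-3,0,0,0,255]
    - [2,0,-3.9,0,0,0,255]
    - [2.5,0,-4.8,0,0,0,255]
    - [3,0,-5.6,0,0,0,255]

```text
time_s: 5.62
eef_pos: [0.5014, 0.0216, 0.0199]
eef_rot: [0.057, 0.86, 0.098, -0.497]
wrist_force: [0.0, 0.5, 0.3]
opening: -0.003
```

Call:
step_arm:
  motion:
    - [0.3,0,-0.5,0,0,0,255]
    - [0.5,0,-0.9,0,0,0,255]
    - [0.7,0,-1.3,0,0,0,255]

```text
time_s: 6.0
eef_pos: [0.5028, 0.0219, 0.0199]
eef_rot: [0.057, 0.86, 0.098, -0.497]
wrist_force: [-1.3, 0.5, -0.4]
opening: 0.0
```

```bash
python3 yo.py
```

```text
t 6.00 fix [-33.3  -0.6  19.9] tilt 29.9 F(fix) [-1.2  0.7 -0.4]
[[-0.3 -2.  28. ]] 27.3
```

Call:
step_arm:
  motion:
    - [0.3,0,-0.4,0,0,0,255]
    - [0.4,0,-0.7,0,0,0,255]
    - [0.4,0,-0.7,0,0,0,255]

```text
time_s: 6.42
eef_pos: [0.5034, 0.0222, 0.0198]
eef_rot: [0.057, 0.86, 0.098, -0.497]
wrist_force: [-1.9, -0.9, 2.6]
opening: 0.002
```

Call:
step_arm:
  motion:
    - [0.3,0,-0.4,0,0,0,255]
    - [0.4,0,-0.7,0,0,0,255]
    - [0.4,0,-0.7,0,0,0,255]

```text
time_s: 6.8
eef_pos: [0.5038, 0.0225, 0.0197]
eef_rot: [0.057, 0.86, 0.098, -0.497]
wrist_force: [-7.7, -1.7, 7.3]
opening: -0.002
```

```bash
python3 yo.py
```

```text
t 6.80 fix [-32.2  -0.3  19.7] tilt 29.9 F(fix) [-7.8  0.1  7.3]
[[ 0.1 -1.8 28. ]] 27.4
```

View pics/yo.png

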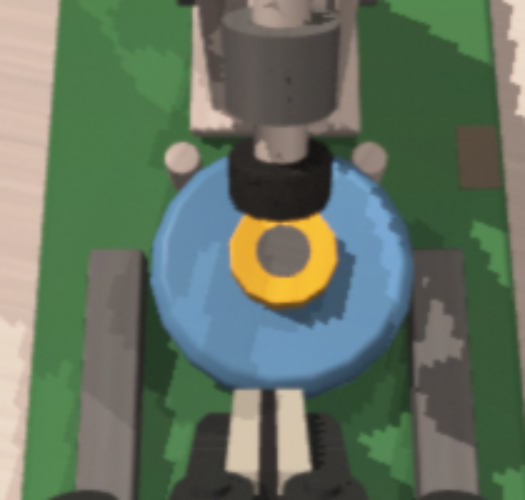

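It is home: the rim touches both pins (183,160 and 370,160), and the push force rose to about 8 N with no further travel. I'll back straight off, then go up and over to behind the handle.

```bash
python3 -c "
from h import *
for t in [(-50,-.8,20,30),(-100,-.8,120,30),(-70,-.8,230,30),(30,-.8,230,30),(55,-.8,150,30)]: print(plan(*t).tolist())"
```

```text
[-9.1, 0.5, 15.2, -0.0, 0.1, -0.1]
[-120.8, 0.7, 8.7, -0.0, 0.1, -0.1]
[-201.2, 0.8, -72.1, -0.0, 0.1, -0.1]
[-151.3, 0.7, -158.8, -0.0, 0.1, -0.1]
[-69.5, 0.5, -140.6, -0.0, 0.1, -0.1]
```

Call:
step_arm:
  motion:
    - [-3,0.5,5,0,0,0,255]
    - [-9,0.5,15,0,0,0,255]
    - [-20,0.5,15,0,0,0,255]
    - [-60,0.5,12,0,0,0,255]
    - [-120,0.5,9,0,0,0,255]
    - [-165,0.5,-35,0,0,0,255]
    - [-201,0.5,-72,0,0,0,255]
    - [-180,0.5,-115,0,0,0,255]
    - [-151,0.5,-159,0,0,0,255]
    - [-151,0.5,-159,0,0,0,255]

```text
time_s: 8.1
eef_pos: [0.5662, 0.0368, 0.2282]
eef_rot: [0.057, 0.859, 0.099, -0.498]
wrist_force: [-0.8, -0.3, 0.4]
opening: -0.001
```

Run:
```python
from h import *
print(where())
s,d=ctrl.camera("scene");H=hsv(s)
rd=np.zeros(s.shape[:2],bool);rd[195:235,235:270]=1
rd&=((H[...,0]<8)|(H[...,0]>170))&(H[...,1]>110)
q=fix(pts("scene",s,d,rd)*1000);a=np.arctan2(q[:,2]-58,q[:,0]-70);print(len(q),q.mean(0),np.degrees(np.median(a)))
c,sv=q.mean(0),np.linalg.svd(q-q.mean(0))[2][0];print(sv,np.degrees(np.arctan2(abs(sv[2]),abs(sv[0]))))
o,P,R=cur();p,d=ctrl.camera("wrist");b=cv2.resize(s[150:290,200:360],None,fx=2.5,fy=3);cv2.imwrite("pics/h1.png",np.hstack([cv2.resize(p[:,100:460],(360,420)),b])[:,:,::-1])
for t in [(55,-.8,150,30),(62,-.8,134,30)]: print(plan(*t).tolist())
```

```text
t 8.10 fix [ 31.8  -0.5 228.2] tilt 29.8 F(fix) [-0.9 -0.1  0.4]
119 [102.65967819   2.67564204 134.0313057 ] 66.69741288657879
[-0.30449174  0.06717855 -0.95014305] 72.2309369036336
[80.8, 0.4, 17.3, -0.0, 0.2, -0.0]
[98.2, 0.4, 19.2, -0.0, 0.2, -0.0]
```

View pics/h1.png

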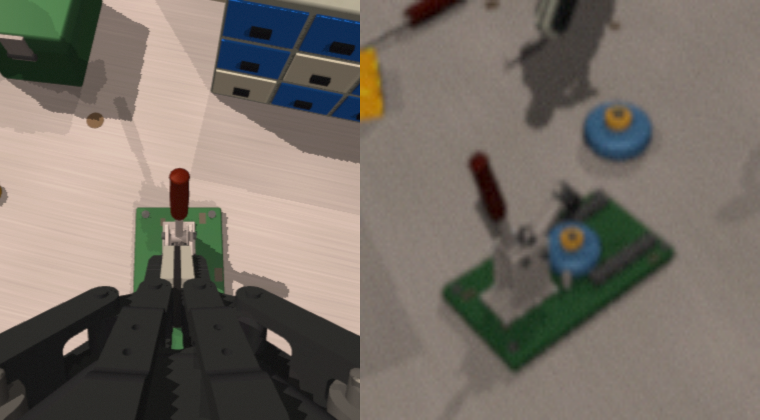

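The left (wrist) view shows the red grip at (179,195), in line with the fingertips. The right (scene) view shows the half at the pins and the handle upright at (488,185), about 70°. I'll lower the tool behind the grip.

Call:
step_arm:
  motion:
    - [40,0.4,9,0,0,0,255]
    - [80,0.4,17,0,0,0,255]
    - [98,0.4,19,0,0,0,255]
    - [98,0.4,19,0,0,0,255]
    - [98,0.4,19,0,0,0,255]

```text
time_s: 8.82
eef_pos: [0.597, 0.0425, 0.1372]
eef_rot: [0.058, 0.861, 0.097, -0.496]
wrist_force: [-0.6, 0.5, 0.6]
opening: -0.0
```

```bash
cat >> h.py <<'E'
def hp(th,r=80,g=8.5):
    a=min(30,th);t=np.radians(th);al=np.radians(a);s,c=np.sin(t),np.cos(t)
    x=70+r*c-g*s-6*np.cos(al);z=58+r*s+g*c-6*np.sin(al);return plan(x,-.8,z,a).tolist()
E
python3 -c "
from h import *
print(where())
for t in [72,68,64,60,56,52,48]: print(t,hp(t))"
```

```text
t 8.82 fix [ 63.1  -2.  137.2] tilt 30.0 F(fix) [-0.5  0.6  0.6]
72 [12.2, -1.2, -14.2, -0.0, -0.0, -0.2]
68 [16.1, -1.2, -18.2, -0.0, -0.0, -0.2]
64 [20.3, -1.3, -22.0, -0.0, -0.0, -0.2]
60 [24.7, -1.3, -25.4, -0.0, -0.0, -0.2]
56 [29.4, -1.3, -28.6, -0.0, -0.0, -0.2]
52 [34.2, -1.3, -31.4, -0.0, -0.0, -0.2]
48 [39.3, -1.3, -33.9, -0.0, -0.0, -0.2]
```

Call:
step_arm:
  motion:
    - [6,-1.2,-7,0,0,0,255]
    - [12,-1.2,-14,0,0,0,255]
    - [14,-1.2,-16,0,0,0,255]
    - [16,-1.2,-18,0,0,0,255]
    - [18,-1.2,-20,0,0,0,255]
    - [20.5,-1.2,-22,0,0,0,255]
    - [24.5,-1.2,-25.5,0,0,0,255]
    - [29.5,-1.2,-28.5,0,0,0,255]

```text
time_s: 9.82
eef_pos: [0.6354, 0.0531, 0.1244]
eef_rot: [0.057, 0.86, 0.098, -0.497]
wrist_force: [-4.3, -1.5, 5.3]
opening: 0.001
```

```bash
python3 -c "
from h import *
print(where())
for t in [54,52,48,44,40,36,32,30,28]: print(t,hp(t))"
```

```text
t 9.82 fix [102.9  -0.4 124.4] tilt 29.9 F(fix) [-4.5 -0.5  5.3]
54 [0.8, 0.4, -1.9, -0.0, 0.1, -0.1]
52 [3.2, 0.4, -3.3, -0.0, 0.1, -0.1]
48 [8.2, 0.4, -5.8, -0.0, 0.1, -0.1]
44 [13.5, 0.4, -7.9, -0.0, 0.1, -0.1]
40 [18.8, 0.4, -9.6, -0.0, 0.1, -0.1]
36 [24.2, 0.4, -11.0, -0.0, 0.1, -0.1]
32 [29.8, 0.4, -12.0, -0.0, 0.1, -0.1]
30 [32.5, 0.4, -12.3, -0.0, 0.1, -0.1]
28 [35.1, 0.4, -12.6, -0.0, -1.9, -0.1]
```

Call:
step_arm:
  motion:
    - [3,0.4,-3,0,0,0,255]
    - [5.5,0.4,-4.5,0,0,0,255]
    - [8,0.4,-5.8,0,0,0,255]
    - [11,0.4,-7,0,0,0,255]

```text
time_s: 10.32
eef_pos: [0.646, 0.0555, 0.1177]
eef_rot: [0.057, 0.86, 0.098, -0.498]
wrist_force: [-6.2, -0.7, 4.4]
opening: -0.002
```

Call:
step_arm:
  motion:
    - [1.3,0,-0.5,0,0,0,255]
    - [2.6,0,-1,0,0,0,255]
    - [4,0,-1.5,0,0,0,255]
    - [5.3,0,-1.8,0,0,0,255]

```text
time_s: 10.82
eef_pos: [0.6502, 0.0564, 0.1143]
eef_rot: [0.057, 0.86, 0.098, -0.498]
wrist_force: [-6.1, -0.9, 6.7]
opening: 0.001
```

```bash
python3 -c "
from h import *
print(where())
for t in [44,42,40,38,36,34,32,30,28]: print(t,hp(t))"
```

```text
t 10.82 fix [118.1  -0.5 114.3] tilt 29.9 F(fix) [-6.1  0.5  6.7]
44 [-2.9, 0.3, 0.2, -0.0, 0.1, -0.1]
42 [-0.3, 0.3, -0.7, -0.0, 0.1, -0.1]
40 [2.4, 0.3, -1.5, -0.0, 0.1, -0.1]
38 [5.1, 0.3, -2.3, -0.0, 0.1, -0.1]
36 [7.8, 0.3, -2.9, -0.0, 0.1, -0.1]
34 [10.6, 0.3, -3.5, -0.0, 0.1, -0.1]
32 [13.4, 0.3, -3.9, -0.0, 0.1, -0.1]
30 [16.2, 0.3, -4.3, -0.0, 0.1, -0.1]
28 [18.7, 0.3, -4.5, -0.0, -1.9, -0.1]
```

Call:
step_arm:
  motion:
    - [1.3,0.3,-1,0,0,0,255]
    - [2.6,0.3,-1.6,0,0,0,255]
    - [4,0.3,-2,0,0,0,255]
    - [5.2,0.3,-2.3,0,0,0,255]

```text
time_s: 11.32
eef_pos: [0.6544, 0.0573, 0.1105]
eef_rot: [0.057, 0.86, 0.098, -0.498]
wrist_force: [-7.1, -1.4, 5.3]
opening: -0.001
```

Call:
step_arm:
  motion:
    - [1.4,0,-0.3,0,0,0,255]
    - [2.8,0,-0.6,0,0,0,255]
    - [4.1,0,-0.9,0,0,0,255]
    - [5.5,0,-1.2,0,0,0,255]

```text
time_s: 11.82
eef_pos: [0.6581, 0.0582, 0.1064]
eef_rot: [0.057, 0.86, 0.098, -0.498]
wrist_force: [-7.0, -0.1, 5.7]
opening: -0.0
```

```bash
python3 -c "
from h import *
print(where())
for t in [34,32,30,28,26,24,22,20]: print(t,hp(t))"
```

```text
t 11.82 fix [126.2  -0.5 106.4] tilt 29.8 F(fix) [-6.9  1.5  5.7]
34 [-0.2, 0.3, -0.3, -0.0, 0.2, -0.0]
32 [2.6, 0.3, -0.8, -0.0, 0.2, -0.0]
30 [5.3, 0.3, -1.1, -0.0, 0.2, -0.0]
28 [7.9, 0.3, -1.4, -0.0, -1.8, -0.0]
26 [10.5, 0.3, -1.6, -0.0, -3.8, -0.0]
24 [13.1, 0.3, -1.6, -0.0, -5.8, -0.0]
22 [15.7, 0.3, -1.6, -0.0, -7.8, -0.0]
20 [18.3, 0.3, -1.5, -0.0, -9.8, -0.0]
```

Call:
step_arm:
  motion:
    - [1.3,0.3,-0.5,0,0,0,255]
    - [2.6,0.3,-0.8,0,0,0,255]
    - [4,0.3,-1,0,0,0,255]
    - [5.3,0.3,-1.1,0,0,0,255]

```text
time_s: 12.32
eef_pos: [0.6616, 0.0588, 0.1023]
eef_rot: [0.057, 0.86, 0.098, -0.498]
wrist_force: [-7.1, 0.7, 5.6]
opening: -0.001
```

Call:
step_arm:
  motion:
    - [1.3,0,-0.1,0,-1,0,255]
    - [2.6,0,-0.3,0,-2,0,255]
    - [3.9,0,-0.4,0,-3,0,255]
    - [5.2,0,-0.5,0,-4,0,255]

```text
time_s: 12.82
eef_pos: [0.6647, 0.0595, 0.0981]
eef_rot: [0.061, 0.842, 0.096, -0.528]
wrist_force: [-5.9, 1.1, 4.5]
opening: -0.005
```

Run:
```python
from h import *
print(where())
for t in [28,26,24,22,20,18,16,14,12]: print(t,hp(t))
```

```text
t 12.82 fix [132.9  -0.7  98.1] tilt 25.8 F(fix) [-5.5  2.4  4.5]
28 [-2.6, 0.1, 0.5, -0.0, 2.2, -0.0]
26 [0.0, 0.1, 0.1, -0.0, 0.2, -0.0]
24 [2.6, 0.1, -0.1, -0.0, -1.8, -0.0]
22 [5.2, 0.1, -0.3, -0.0, -3.8, -0.0]
20 [7.8, 0.1, -0.4, -0.0, -5.8, -0.0]
18 [10.4, 0.1, -0.4, -0.0, -7.8, -0.0]
16 [13.0, 0.1, -0.3, -0.0, -9.8, -0.0]
14 [15.6, 0.1, -0.1, -0.0, -11.8, -0.0]
12 [18.2, 0.1, 0.2, -0.0, -13.8, -0.0]
```

Run:
```python
from h import *
s,d=ctrl.camera("scene");p,_=ctrl.camera("wrist")
cv2.imwrite("pics/h2.png",np.hstack([cv2.resize(p[:,100:460],(360,420)),cv2.resize(s[180:280,220:340],None,fx=3.6,fy=4.2)])[:,:,::-1])
```

```text
(no output)
```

View pics/h2.png

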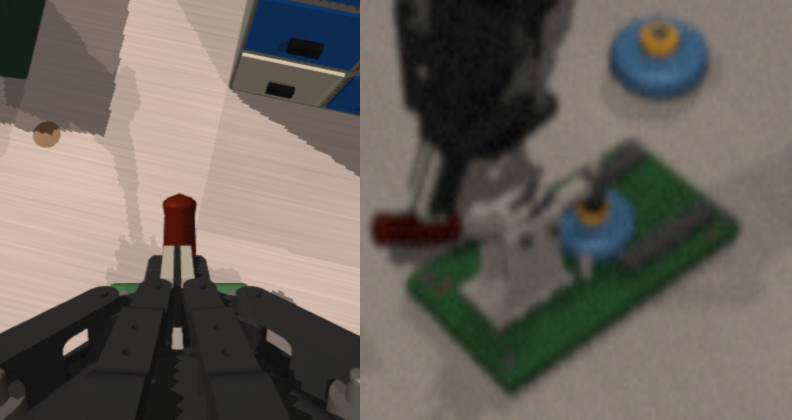

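The fingertips bear on the grip (178,250 left; 425,215 right) and the spindle is coming down over the bearing (593,205). I'll continue in small steps.

Call:
step_arm:
  motion:
    - [1.3,0,0,0,-1,0,255]
    - [2.6,0,-0.1,0,-2,0,255]
    - [3.9,0,-0.2,0,-3,0,255]
    - [5.2,0,-0.3,0,-4,0,255]

```text
time_s: 13.42
eef_pos: [0.668, 0.0595, 0.0942]
eef_rot: [0.064, 0.823, 0.094, -0.556]
wrist_force: [-2.6, 1.6, 2.9]
opening: 0.002
```

Call:
step_arm:
  motion:
    - [0.9,0,0,0,-0.7,0,255]
    - [1.8,0,0,0,-1.4,0,255]
    - [2.6,0,0,0,-2,0,255]

```text
time_s: 13.8
eef_pos: [0.6692, 0.0596, 0.0921]
eef_rot: [0.066, 0.814, 0.092, -0.57]
wrist_force: [-0.2, 1.5, 2.5]
opening: -0.001
```

Run:
```python
from h import *
print(where())
for t in [20,18,16,14,12]: print(t,hp(t))
```

```text
t 13.80 fix [137.3  -1.7  92.1] tilt 19.9 F(fix) [0.2 1.5 2.5]
20 [0.5, -0.9, 0.9, -0.0, 0.1, -0.1]
18 [3.1, -0.9, 0.6, -0.0, -1.9, -0.1]
16 [5.7, -0.9, 0.5, -0.0, -3.9, -0.1]
14 [8.3, -0.9, 0.4, -0.0, -5.9, -0.1]
12 [10.9, -0.9, 0.4, -0.1, -7.9, -0.1]
```

Call:
step_arm:
  motion:
    - [0.7,-0.5,0.2,0,-0.5,0,255]
    - [1.3,-0.5,0.3,0,-1,0,255]
    - [1.3,-0.5,0.3,0,-1,0,255]

```text
time_s: 14.18
eef_pos: [0.6691, 0.06, 0.0907]
eef_rot: [0.067, 0.809, 0.092, -0.577]
wrist_force: [0.8, -0.1, 1.5]
opening: -0.001
```

Call:
step_arm:
  motion:
    - [0.7,0,0,0,-0.5,0,255]
    - [1.3,0,0,0,-1,0,255]
    - [1.3,0,0,0,-1,0,255]

```text
time_s: 14.55
eef_pos: [0.6689, 0.0604, 0.0889]
eef_rot: [0.067, 0.803, 0.091, -0.585]
wrist_force: [0.1, 0.6, 0.2]
opening: -0.002
```

```bash
python3 -c "
from h import *
print(where())"
```

```text
t 14.55 fix [137.2  -0.8  88.9] tilt 17.9 F(fix) [0.2 0.6 0.2]
```

Force is zero, so the handle may have snapped over. I'll follow it down gently to feel the stop.

Call:
step_arm:
  motion:
    - [0.7,0,0,0,-0.5,0,255]
    - [1.4,0,0,0,-1,0,255]
    - [1.4,0,0,0,-1,0,255]

```text
time_s: 14.92
eef_pos: [0.6697, 0.0605, 0.088]
eef_rot: [0.068, 0.798, 0.091, -0.591]
wrist_force: [-0.1, 0.5, -0.0]
opening: 0.002
```

Call:
step_arm:
  motion:
    - [0.7,0,0,0,-0.5,0,255]
    - [1.3,0,0,0,-1,0,255]
    - [1.3,0,0,0,-1,0,255]

```text
time_s: 15.3
eef_pos: [0.6701, 0.0605, 0.0871]
eef_rot: [0.069, 0.793, 0.09, -0.598]
wrist_force: [-3.5, 0.0, 5.7]
opening: 0.002
```

```bash
python3 -c "
from h import *
print(where())
s,d=ctrl.camera('scene');cv2.imwrite('pics/h3.png',cv2.resize(s[180:280,220:340],None,fx=4,fy=4,interpolation=2)[:,:,::-1])"
```

```text
t 15.30 fix [138.4  -1.   87.1] tilt 15.9 F(fix) [-3.4  0.8  5.7]
```

View pics/h3.png

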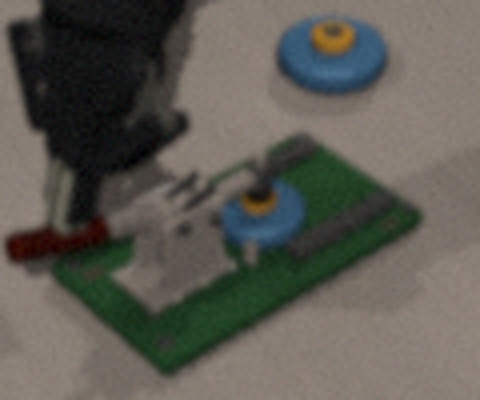

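Force went to zero (the snap), then 6.7 N within 1 mm: the hard stop. I'll retreat and check that it holds.

Call:
step_arm:
  motion:
    - [-3,0,0,0,0,0,255]
    - [-10,0,0,0,0,0,255]
    - [-30,0,0,0,0,0,255]
    - [-70,0,0,0,0,0,255]
    - [-120,0,0,0,0,0,255]
    - [-150,0,40,0,0,0,255]
    - [-150,0,80,0,0,0,255]
    - [-150,0,120,0,0,0,255]
    - [-150,0,120,0,0,0,255]
    - [-150,0,120,0,0,0,255]

```text
time_s: 16.6
eef_pos: [0.5184, 0.0251, 0.1991]
eef_rot: [0.069, 0.794, 0.09, -0.597]
wrist_force: [0.9, 0.2, 0.9]
opening: -0.0
```

Run:
```python
from h import *
print(where())
s,d=ctrl.camera("scene");p,_=ctrl.camera("wrist")
H=hsv(s);rd=np.zeros(s.shape[:2],bool);rd[195:260,215:270]=1
rd&=((H[...,0]<8)|(H[...,0]>170))&(H[...,1]>110)
q=fix(pts("scene",s,d,rd)*1000);print(len(q),q.mean(0),np.degrees(np.arctan2(np.median(q[:,2])-58-5,np.median(q[:,0])-70)))
cv2.imwrite("pics/h4.png",np.hstack([cv2.resize(p[:,100:460],(360,420)),cv2.resize(s[180:280,220:330],None,fx=4,fy=4.2,interpolation=2)])[:,:,::-1])
```

```text
t 16.60 fix [-17.4  -1.  199.1] tilt 16.1 F(fix) [ 1.  -0.   0.9]
149 [148.48210785   2.18371011  85.20895307] 16.15560191645581
```

View pics/h4.png

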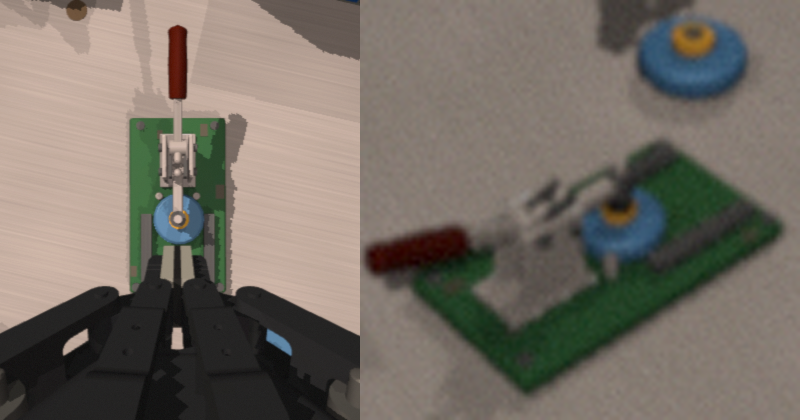

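The handle stays down at about 16° with the arm clear. The spindle sits on the bearing (178,219 left) and the rim is at both pins (158,196 and 197,196). I'm handing in.

```bash
python3 -c "
from h import *
print(ctrl.hand_in(), where())"
```

```text
the job is handed in; nothing more can be done
the job is handed in; nothing more can be done
```

The blue yo-yo half is home against both stop pins and the clamp is locked down on its bearing. I handed the job in after about 16.6 s.

- **Slide:** I pushed the half about 30 mm along the channel with shut fingers. At the pins the push force rose to about 8 N sideways (about 11 N in all, with the upward part) and the half stopped moving. The picture showed the rim touching both pins.
- **Clamp:** I swung the handle over from about 70°. Resistance measured about 9 N, faded to zero as it snapped over center, then rose to about 6.7 N within 1 mm at the stop. I backed off there.
- **Last check:** With the arm clear, the handle stayed down at about 16° above level, close to where I felt the stop. The spindle foot sat on the bearing and the half was still at the pins.
- **Disagreements:** The fixture position differed by 1–2.5 mm between the top and wrist cameras, so I relied on the felt contact instead. While pushing the handle, the force pointed about 20° off square to it. I took that for friction at the fingertip, and the picture showed a sound contact.
- **Not checked:** I did not measure the other bench objects again at the end, but the arm felt no contact near them.

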